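Lock the mould clamp's crank nut with its cross key

TASK

Wind the crank nut of the plaster-mould clamp clockwise down its stud, about one whole turn, to the last place before it bottoms where the cross slot in its top is squarely in line with the slot in the forked stud. Then take the long thin steel key (not the short one, nor the fat one) and lay it in the slots, upright, centred and right down, and leave it there.

Things in the scene. Friction and masses are not known exactly. Their poses are not given: they have to be found in the camera images.
- clamp: Fixed clamp: plywood base 170 mm square, white plaster mould on it, dark steel plate (top at 90 mm), thick upright stud in the middle. Origin on the table under the stud's axis, z up, turned up to 0.4 rad. The stud's forked top has a slot 22 mm wide along the clamp's y, floor 109.5 mm and tine tops 131 mm above the table.
- nut (a joint): Crank nut on the stud, rad, growing clockwise from above; lowers 8 mm a turn. 80 mm wide, 40 high; slot 22 wide, 20 deep across its top, in line with its arm. Arm points (pi/2 - q) counter-clockwise from clamp x. Leave at q = 2 pi: slots in line, arm to clamp +y, nut 0.4 mm off plate, top at 130 mm. Stop 0.3 rad later; starts 0.8 to 1.2 turns short. Slight friction, stays put.
- crank_grip (a point): Point on the crank's upright wooden grip (18 mm diameter, 52 mm tall), 20 mm below its top, 85 mm from the stud's axis; 140 mm above the table when the nut is at 2 pi, 150 mm at most at the start. The grip spins freely on its own axis: hold it firmly from above and carry it round in a circle, hand direction unchanged. Its frame's y points outward along the arm.
- key: Loose steel key, 180 g, standing on the table: bar 100 mm long (its y), 10 thick (x), 20 high, with a central upright tab 36 mm long, 10 thick, 20 to 50 mm above its foot, to grip across the thickness. Origin: centre of underside. In place: underside 110 mm above the table, y along clamp y, either way. Not the two like it: one 50 mm long, one 32 mm thick below its tab.
Mind the look-alikes: they are no part of the job. Leave any blue look-alike of the key alone.

How it is judged:
By the outcome, as a careful person would: the job done as asked, in the order asked, and still so for the second after the job is handed in, with the robot touching nothing.
It also fails if it takes over 72 s, if anything falls off the work surface, if the arm or the gripper's body presses on something with over 40 N, if the wrist force passes 120 N, or if a joint passes its speed limit or range.

ROBOT

A 7-joint arm with a two-finger parallel gripper is mounted at the origin on the work surface. World frame = base frame: x ahead of the robot, y to its left, z up, the work surface at z = 0. Lengths are in m, angles in rad, forces in N, time in s.
With the tool pointing down it reaches from about 0.4 to 0.85 m from the base axis. Payload 10.4 kg.
Tool frame: the origin (TCP) lies midway between the tips of the shut fingers; the grasp point (between the pads) lies 19 mm behind it; z points along the fingers, y is the line along which they close (so a half turn about z gives the same grasp; the last joint's range is limited). The gripper opens to 85 mm and grips with 20 to 120 N. Pads are 22 mm wide; open, the fingers measure 114 mm over their backs; the gripper's body (76 mm by 85 mm) begins 54 mm behind the grasp point. The pads swing forward as they close: fully open they stand 13 mm farther back than shut.
Start: joints at [1.259, 0.332, -0.065, 1.46, 0.022, 1.35, -0.088], TCP at [0.178, -0.599, 0.231] pointing down, gripper open.
Joint ranges: [-2.6, 2.6], [-0.5, 2.12], [-1.47, 1.34], [0.16, 2.42], [-1.27, 4.41], [0.06, 2.06], [-2.6, 2.6]. Speed limits (rad/s): [2.22, 2.22, 2.79, 2.79, 3.14, 3.14, 3.14].

INTERFACE

Orientations are given as a unit quaternion [x, y, z, w].
In Python, from workcell import monitor, eyes, manip gives the robot as it stands.
- The arm moves only by the tool send_rows, never from a script. Its arguments are lists of equal length, an entry for each row: "offset": the shift along the tool's x, y, z in mm, a list of three; "roll": the turn about the tool's z in rad. In form: {"offset": [[tx, ty, tz], ...], "roll": [roll, ...]}. A call has exactly 5 rows; each row is the pose to reach, as a shift and turn from the pose commanded when the call began, along the tool's axes at that moment; what a row does not reach only later rows make up. A row lasts 1/12 s, in which the tool goes at most 41.7 mm and 7.16 degrees, less where a joint would pass 70% of its speed; a pose out of reach is approached as far as the arm can. A call with a gripper value outside its range is refused whole. "jaw" is the opening, from 0 (shut) to 1 (fully open), set as the call begins (left out, the last holds). The fingers move at their own pace and stop on an object; "newtons" is the grip in N (left out, the last holds). Time passes only in rows, so rows that repeat a pose let the fingers close, or fill a call up. It gives the time, the measured TCP pose, the force and the opening at its end, in the units of the state.
- monitor.get_obs(): the state, without advancing time (a new reading comes with each control period).
- eyes.camera(name): name is "scene" or "top"; returns (picture, depth): 480x640x3 uint8, blue, green, red; 480x640 float32, m along the optical axis (not along the pixel's ray), 0 where there is no reading.
- eyes.camera_params(name): a dict with "fovy" (degrees; the focal length in pixels is half the picture's height over the tangent of half this angle, whatever the lens; pixels are square), "cx", "cy" (the principal point, pixels), "k1" (the pictures are not rectified: a ray, as slopes to the right and down, at radius r is drawn at 1 + k1 r^2 times it, then the intrinsics apply), "R" (3x3) and "t" (3): a world point X has camera coordinates R X + t. Camera axes: x right, y down, z forward; pixel columns grow to the right and rows downward; lengths in m; the calibration is good to about 2 mm. A picture is of the moment at which its call begins. camera_params takes no time and is no camera call.
- manip.hand_in(): hands the job in, once; it reports no verdict.
The state is a dict: "clock": time; "joint_pos": joint angles; "joint_velocities": joint speeds; "tau": joint torques, N m; "position": TCP position; "ee_rot": TCP orientation; "ft_force": force on the tool from outside, world axes, zero at the start; "torque": the same for the moment, N m; "grip_width": opening from 0.0 (shut) to 1.0 (fully open).
Only numpy, scipy, OpenCV 4.12 (cv2) and the standard library are available. Lean on these libraries where they do the work, as an engineer would, in place of code of your own. Each camera call takes 0.05 s, during which the arm holds its last target. There are 200 camera calls.

## Working session

There is one attempt and no reset: what is moved stays moved. The work goes in short steps, Python scripts to look and compute and a tool call to move; the robot and the scene stay as the last step left them, time stands still between calls to the robot, and variables do not carry over. Pictures are saved under pics/ and viewed, on a budget of 10 in all, crops included, one or two more only if the job needs it, and the job is handed in when it is done.

Besides the shell and the picture viewer there is one more tool, called after "Request:" by a JSON object that holds its "name" and its "arguments", one argument or row to a line. send_rows: Moves the arm, as the interface text tells. Its arguments: {"type":"object","properties":{"offset":{"type":"array"},"roll":{"type":"array"},"jaw":{"type":"number"},"newtons":{"type":"number"}},"required":["offset","roll"]}

```bash
mkdir -p pics; cat > h.py <<'E'
import numpy as np, cv2
from workcell import monitor, eyes, manip
def cam(n):
    p=eyes.camera_params(n); f=240/np.tan(np.radians(p["fovy"])/2)
    return p,f
def px2w(n,u,v,z=None,d=None):
    p,f=cam(n); R=np.array(p["R"]);t=np.array(p["t"])
    K=np.array([[f,0,p["cx"]],[0,f,p["cy"]],[0,0,1.]])
    s=cv2.undistortPoints(np.array([[[u,v]]],float),K,np.array([p["k1"],0,0,0.]))[0,0]
    r=R.T@np.array([s[0],s[1],1]); c=-R.T@t
    k=d if d is not None else (z-c[2])/r[2]
    return c+k*r
def w2px(n,X):
    p,f=cam(n); c=np.array(p["R"])@np.array(X)+np.array(p["t"])
    s=c[:2]/c[2]; s=s*(1+p["k1"]*(s@s)); return s*f+[p["cx"],p["cy"]]
def cloud(n,depth):
    p,f=cam(n); K=np.array([[f,0,p["cx"]],[0,f,p["cy"]],[0,0,1.]])
    vv,uu=np.mgrid[:480,:640]
    s=cv2.undistortPoints(np.stack([uu,vv],-1).reshape(-1,1,2).astype(float),K,np.array([p["k1"],0,0,0.]))[:,0]
    P=np.c_[s,np.ones(len(s))]*depth.reshape(-1,1)
    return ((P-np.array(p["t"]))@np.array(p["R"])).reshape(480,640,3)
E
python3 - <<'E'
from h import *
for n in("scene","top"):
    p,d=eyes.camera(n); cv2.imwrite(f"pics/{n}0.png",p); np.save(f"{n}0.npy",d)
    q,f=cam(n); print(n,f,q["k1"],-np.array(q["R"]).T@np.array(q["t"]),np.array(q["R"])[2])
print(monitor.get_obs())
E
```

```text
scene 584.1523328842612 -0.10070419505103616 [ 1.24003141 -0.10306451  1.21532931] [-0.55561127  0.04104381 -0.83042852]
top 441.6416758835757 0.03373949247870779 [ 0.41944386 -0.05953979  0.8738032 ] [ 0.1302135   0.02746142 -0.9911056 ]
{'clock': 0.1, 'joint_pos': array([ 1.25941002,  0.3328313 , -0.06474973,  1.4608588 ,  0.02158656,
        1.34989954, -0.08848594]), 'joint_velocities': array([ 0.00025404, -0.00121744, -0.00067768, -0.00086186, -0.00154015,
       -0.00048577, -0.00026489]), 'tau': array([ 9.56762269e-04, -6.26747775e+01,  4.92671435e-02, -3.92429674e+01,
        1.64956274e-02,  6.83566206e-03, -3.62579897e-05]), 'position': array([ 0.1779264 , -0.59878509,  0.23058079]), 'ee_rot': array([ 9.89587632e-01,  1.43930172e-01, -1.08079446e-04, -6.42017695e-04]), 'ft_force': array([-0.05818991,  0.35326829, -0.39830253]), 'torque': array([0.01519328, 0.04711605, 0.03908495]), 'grip_width': 1.001735861094571}
```

View pics/scene0.png

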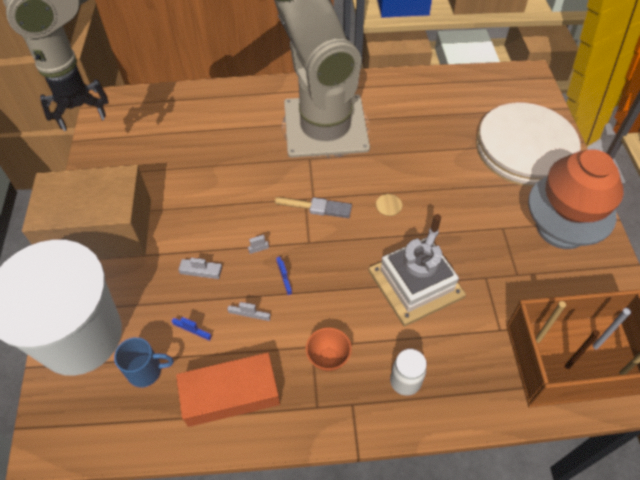

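View pics/top0.png

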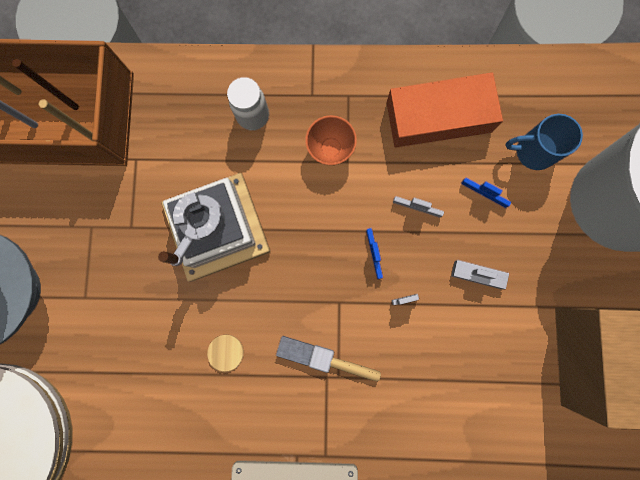

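Candidates in the top picture: grey long thin key (418,207), short grey (405,300), fat grey (481,275), blue (486,193) and (374,254). The description fits (418,207). The clamp is at about (205,225), with its grip at (170,258). Next I'll check close crops of both.

```bash
python3 - <<'E'
from h import *
p=cv2.imread("pics/top0.png")
a=cv2.resize(p[165:285,150:280],None,fx=4,fy=4,interpolation=cv2.INTER_CUBIC) 
b=cv2.resize(p[185:230,385:451],None,fx=4,fy=4,interpolation=cv2.INTER_CUBIC)
c=cv2.resize(p[255:310,385:451],None,fx=4,fy=4,interpolation=cv2.INTER_CUBIC)
o=np.zeros((480,790,3),np.uint8);o[:480,:520]=a;o[:180,522:786]=b;o[190:410,522:786]=c
cv2.imwrite("pics/crop1.png",o)
W=cloud("top",np.load("top0.npy"))
def seg(m,name):
    q=W[m][:,:2].astype(np.float32); print(name,len(q),q.mean(0),cv2.minAreaRect(q))
sub=np.zeros((480,640),bool);sub[188:225,388:450]=1
seg(sub&(W[...,2]>.012)&(W[...,2]<.026),"key bar");seg(sub&(W[...,2]>.042),"key tab")
s=np.zeros((480,640),bool);s[160:290,145:280]=1
for lo,hi in((.005,.022),(.08,.095),(.11,.145),(.145,.2)):
    seg(s&(W[...,2]>lo)&(W[...,2]<hi),(lo,hi))
h=np.histogram(W[s][:,2],bins=np.arange(0,.19,.004));print([(round(b,3),c) for b,c in zip(h[1],h[0]) if c>15])
E
```

```text
key bar 215 [ 0.5994716  -0.23015775] ((0.6006329655647278, -0.23109403252601624), (0.09866996854543686, 0.01083583664149046), 72.68468475341797)
key tab 128 [ 0.5787539  -0.21059556] ((0.5198923349380493, -0.14399252831935883), (0.0328904464840889, 0.2603975832462311), 42.74551010131836)
(0.005, 0.022) 1903 [0.5325428 0.1311489] ((0.5542463660240173, 0.16880489885807037), (0.17094358801841736, 0.17077824473381042), 21.652618408203125)
(0.08, 0.095) 1987 [0.5500453  0.15430845] ((0.554043710231781, 0.1682063341140747), (0.12955054640769958, 0.128304585814476), 22.312658309936523)
(0.11, 0.145) 1887 [0.5449809  0.17357664] ((0.5300174951553345, 0.17174237966537476), (0.07973913103342056, 0.12724365293979645), 84.82076263427734)
(0.145, 0.2) 136 [0.479279   0.20767847] ((0.47955018281936646, 0.20973436534404755), (0.01626812294125557, 0.017296914011240005), 44.61856460571289)
[(np.float64(0.0), np.int64(2091)), (np.float64(0.004), np.int64(44)), (np.float64(0.008), np.int64(38)), (np.float64(0.012), np.int64(127)), (np.float64(0.016), np.int64(1384)), (np.float64(0.02), np.int64(386)),
[... 320 characters left out ...]
oat64(0.064), np.int64(45)), (np.float64(0.068), np.int64(43)), (np.float64(0.072), np.int64(90)), (np.float64(0.076), np.int64(831)), (np.float64(0.08), np.int64(330)), (np.float64(0.084), np.int64(541)), (np.float64(0.088), np.int64(1112)), (np.float64(0.1), np.int64(32)), (np.float64(0.104), np.int64(141)), (np.float64(0.108), np.int64(247)), (np.float64(0.112), np.int64(226)), (np.float64(0.116), np.int64(352)), (np.float64(0.12), np.int64(85)), (np.float64(0.124), np.int64(90)), (np.float64(0.128), np.int64(160)), (np.float64(0.132), np.int64(122)), (np.float64(0.136), np.int64(696)), (np.float64(0.14), np.int64(47)), (np.float64(0.164), np.int64(64)), (np.float64(0.168), np.int64(28))]
```

View pics/crop1.png

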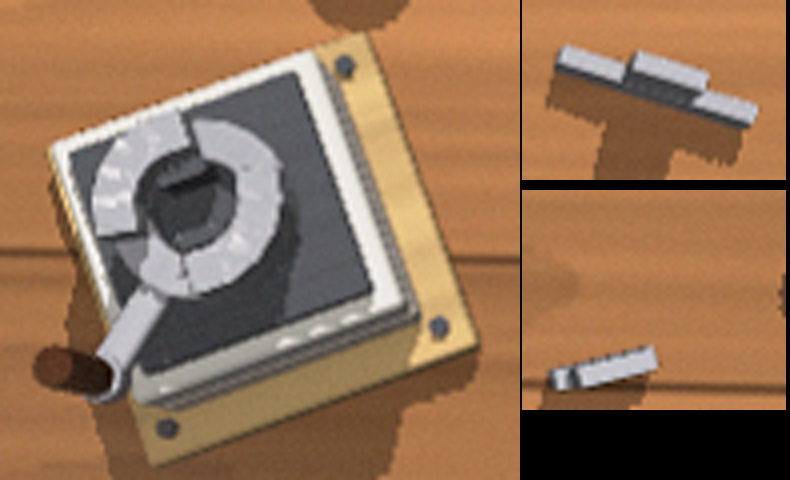

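The crop confirms it: the key at (418,207) is long (98.7 × 10.8 mm measured) with a thin bar. The crank arm points down-left, about 39° + 360° short of clamp +y. Before reaching, I'll check obstacle heights.

```bash
python3 - <<'E'
from h import *
W=cloud("scene",np.load("scene0.npy")); T=cloud("top",np.load("top0.npy"))
for x in np.arange(.1,.8,.1):
    r=[]
    for y in np.arange(-.8,.5,.1):
        m=[A[(abs(A[...,0]-x)<.05)&(abs(A[...,1]-y)<.05)][:,2] for A in(W,T)]
        m=np.concatenate(m); r.append(int(1000*m.max()) if len(m) else -1)
    print(round(x,1),r)
m=(T[...,2]>.145)&(abs(T[...,0]-.48)<.05)&(abs(T[...,1]-.2)<.06)
m2=(W[...,2]>.15)&(abs(W[...,0]-.48)<.05)&(abs(W[...,1]-.2)<.06)
for k,A in((m,T),(m2,W)): q=A[k];print(len(q),q.mean(0),q.min(0),q.max(0))
# key in scene cam
m=(abs(W[...,0]-.6)<.035)&(abs(W[...,1]+.23)<.055)
for lo,hi in((.012,.026),(.035,.056)):
  for A in(W,T):
    mm=(abs(A[...,0]-.6)<.04)&(abs(A[...,1]+.23)<.055)&(A[...,2]>lo)&(A[...,2]<hi)
    q=A[mm][:,:2].astype(np.float32); print(lo,len(q),cv2.minAreaRect(q))
E
```

```text
0.1 [-4, 9, 314, 351, 10, 9, 11, 459, 452, 328, 12, 11, 64]
0.2 [-1, 583, 617, 597, 11, 11, 10, 10, 13, 10, 10, 9, 62]
0.3 [137, 148, 148, 148, 10, 11, 23, 26, 26, 15, 15, 10, 9]
0.4 [102, 148, 147, 149, 23, 10, 57, 873, 10, 10, 21, 10, 9]
0.5 [-1, 217, 217, 217, 55, 56, 52, 56, 9, 145, 173, 22, 11]
0.6 [-1, 218, 217, 217, 56, 53, 55, 23, 9, 146, 145, 79, 10]
0.7 [-4, 216, 217, 217, 97, 67, 67, 55, 56, 27, 19, 10, 184]
136 [0.47927901 0.20767848 0.16330653] [0.47125429 0.20100212 0.14515708] [0.4874585  0.21853736 0.17010349]
77 [0.48064984 0.20935857 0.16470205] [0.46934598 0.20107029 0.15101397] [0.48707594 0.21855489 0.17356213]
0.012 176 ((0.600010097026825, -0.22997485101222992), (0.10017183423042297, 0.013883456587791443), 72.25650787353516)
0.012 215 ((0.6006329655647278, -0.23109403252601624), (0.09866996854543686, 0.01083583664149046), 72.68468475341797)
0.035 111 ((0.599665105342865, -0.2310788631439209), (0.03664107993245125, 0.013706560246646404), 73.8547134399414)
0.035 130 ((0.6004945635795593, -0.2308603823184967), (0.03525852411985397, 0.010516388341784477), 72.58546447753906)
```

Request:
{"name": "send_rows", "arguments": {
  "offset": [
    [40,-24,-4],
    [80,-48,-8],
    [112,-69,-12],
    [144,-89,-16],
    [176,-109,-20]
  ],
  "roll": [-0.12,-0.24,-0.36,-0.48,-0.6],
  "jaw": 0.55,
  "newtons": 60
}}

```text
clock: 0.52
position: [0.3165, -0.4427, 0.2513]
ee_rot: [0.902, 0.433, -0.0, -0.0]
ft_force: [1.1, -1.3, 0.2]
grip_width: 0.55
```

```bash
cat >> h.py <<'E'
from scipy.spatial.transform import Rotation as Ro
def to(X,ydeg=None,pose=None):
    """offset (mm) & roll to bring TCP to X with tool y at world angle ydeg (mod 180)"""
    o=monitor.get_obs(); R=Ro.from_quat(o["ee_rot"]).as_matrix()
    ya=np.degrees(np.arctan2(R[1,1],R[0,1])); roll=0
    if ydeg is not None: roll=-np.radians((ydeg-ya+90)%180-90)
    print("t",round(o["clock"],2),"pos",o["position"].round(4),"yang",ya.round(2),"tilt",np.degrees(R[:2,2]).round(2),"F",o["ft_force"].round(1),"w",round(o["grip_width"],3),"q",o["joint_pos"].round(2))
    print(" ->",(R.T@(np.array(X)-o["position"])*1000).round(1),"roll",round(roll,3))
E
python3 -c "
from h import *
to([.46,-.2,.25],22);to([.4797,.2097,.25],22)"
```

```text
t 0.52 pos [ 0.3165 -0.4427  0.2513] yang -38.74 tilt [-0.02  0.01] F [ 1.1 -1.3  0.2] w 0.55 q [ 1.1   0.16 -0.26  1.64  0.04  1.35  0.16]
 -> [279.1 -39.9   1.2] roll -1.06
t 0.52 pos [ 0.3165 -0.4427  0.2513] yang -38.74 tilt [-0.02  0.01] F [ 1.1 -1.3  0.2] w 0.55 q [ 1.1   0.16 -0.26  1.64  0.04  1.35  0.16]
 -> [ 611.  -281.     1.2] roll -1.06
```

Request:
{"name": "send_rows", "arguments": {
  "offset": [
    [40,-7,0],
    [80,-14,0],
    [120,-20,0],
    [160,-27,0],
    [200,-33,0]
  ],
  "roll": [-0.12,-0.24,-0.36,-0.48,-0.6]
}}

```text
clock: 0.93
position: [0.4165, -0.2665, 0.2512]
ee_rot: [0.734, 0.68, -0.0, -0.0]
ft_force: [0.2, 0.1, 0.0]
grip_width: 0.553
```

```bash
python3 -c "
from h import *
to([.4797,.2097,.22],22)"
```

```text
t 0.93 pos [ 0.4165 -0.2665  0.2512] yang -4.36 tilt [-0.02 -0.02] F [0.2 0.1 0. ] w 0.553 q [ 0.92  0.06 -0.46  1.75  0.03  1.34  0.38]
 -> [479.6  26.8  31. ] roll -0.46
```

Request:
{"name": "send_rows", "arguments": {
  "offset": [
    [40,2,0],
    [80,4,0],
    [120,7,0],
    [160,9,0],
    [200,11,0]
  ],
  "roll": [-0.1,-0.2,-0.3,-0.4,-0.46]
}}

```text
clock: 1.35
position: [0.4431, -0.0681, 0.2512]
ee_rot: [0.559, 0.829, -0.0, 0.0]
ft_force: [0.3, 0.9, -0.8]
grip_width: 0.547
```

```bash
python3 -c "
from h import *
to([.4797,.2097,.22],22)"
```

```text
t 1.35 pos [ 0.4431 -0.0681  0.2512] yang 21.97 tilt [-0.01 -0.03] F [ 0.3  0.9 -0.8] w 0.547 q [ 0.74 -0.05 -0.66  1.84 -0.03  1.34  0.47]
 -> [244.  137.9  31. ] roll -0.0
```

Request:
{"name": "send_rows", "arguments": {
  "offset": [
    [35,20,0],
    [70,40,0],
    [105,60,5],
    [140,79,10],
    [174,99,20]
  ],
  "roll": [0,0,0,0,0]
}}

```text
clock: 1.77
position: [0.4714, 0.1303, 0.2319]
ee_rot: [0.562, 0.827, 0.0, 0.001]
ft_force: [0.6, -0.3, 0.5]
grip_width: 0.551
```

Request:
{"name": "send_rows", "arguments": {
  "offset": [
    [30,17,0],
    [55,31,3],
    [70,39,7],
    [70,39,11],
    [70,39,11]
  ],
  "roll": [0,0,0,0,0]
}}

```text
clock: 2.18
position: [0.4809, 0.2082, 0.2191]
ee_rot: [0.561, 0.828, -0.001, -0.001]
ft_force: [-0.4, -0.1, 0.3]
grip_width: 0.549
```

```bash
python3 -c "
from h import *
to([.4797,.2097,.131],22)
p,d=eyes.camera('top');s,_=eyes.camera('scene')
a=cv2.resize(p[165:315,130:280],(600,600)); b=cv2.resize(s[180:330,365:415],(200,600))
cv2.imwrite('pics/g1.png',np.hstack([a,b]))"
```

```text
t 2.18 pos [0.4809 0.2082 0.2191] yang 21.78 tilt [-0.12 -0.  ] F [-0.4 -0.1  0.3] w 0.549 q [ 0.34  0.23 -0.94  1.7   0.19  1.31 -0.26]
 -> [ 1.8 -0.4 88.1] roll -0.004
```

View pics/g1.png

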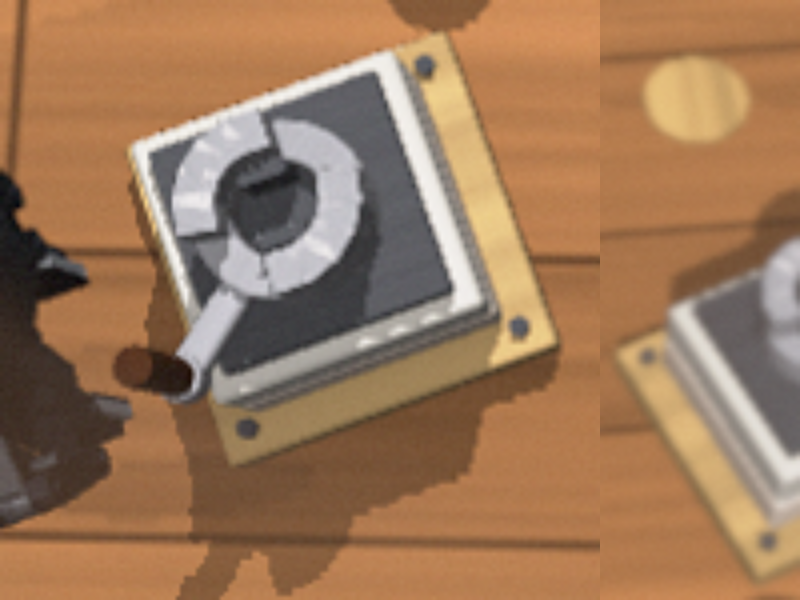

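The hand is above and beside the grip (grip top at about (125,365) in the crop); the leftward shift is parallax from its height. I'll descend and close.

Request:
{"name": "send_rows", "arguments": {
  "offset": [
    [2,0,25],
    [2,0,55],
    [2,0,80],
    [2,0,88],
    [2,0,88]
  ],
  "roll": [0,0,0,0,0]
}}

```text
clock: 2.7
position: [0.4803, 0.2077, 0.1309]
ee_rot: [0.562, 0.827, -0.001, -0.001]
ft_force: [-0.1, 0.9, 0.4]
grip_width: 0.549
```

Request:
{"name": "send_rows", "arguments": {
  "offset": [
    [0,0,0],
    [0,0,0],
    [0,0,0],
    [0,0,0],
    [0,0,0]
  ],
  "roll": [0,0,0,0,0],
  "jaw": 0,
  "newtons": 60
}}

```text
clock: 3.12
position: [0.4817, 0.2099, 0.1335]
ee_rot: [0.562, 0.827, 0.001, 0.001]
ft_force: [-0.1, -0.3, 4.1]
grip_width: 0.191
```

```bash
python3 -c "
from h import *
to([.4797,.2097,.131],22)"
```

```text
t 3.12 pos [0.4817 0.2099 0.1335] yang 21.66 tilt [0.12 0.03] F [-0.1 -0.3  4.1] w 0.191 q [ 0.29  0.32 -0.91  1.81  0.28  1.14 -0.33]
 -> [ 0.5 -1.9  2.5] roll -0.006
```

```bash
python3 -c "
from h import *
a=128.5; s=np.array([3,9,16,23,30]); 
for k in range(9):
    A=np.radians(a-s);A0=np.radians(a)
    C=np.array([.554,.1683]);e=np.radians(a-s[-1]+22)
    print(a,[[round(85*(np.sin(t)-np.sin(A0)),1),round(85*(np.cos(t)-np.cos(A0)),1),round(8/360*d,1)] for t,d in zip(A,s)],'end',(C+.085*np.array([np.cos(e),np.sin(e)])).round(4))
    a-=s[-1]; s=np.array([8,16,24,32,40])
"
```

```text
128.5 [[np.float64(2.7), np.float64(3.6), np.float64(0.1)], [np.float64(7.5), np.float64(11.1), np.float64(0.2)], [np.float64(12.0), np.float64(20.4), np.float64(0.4)], [np.float64(15.4), np.float64(30.2), np.float64(0.5)], [np.float64(17.5), np.float64(40.3), np.float64(0.7)]] end [0.5109 0.2415]
98.5 [[np.float64(0.9), np.float64(11.8), np.float64(0.2)], [np.float64(0.2), np.float64(23.7), np.float64(0.4)], [np.float64(-2.2), np.float64(35.3), np.float64(0.5)], [np.float64(-6.1), np.float64(46.5), np.float64(0.7)], [np.float64(-11.6), np.float64(57.0), np.float64(0.9)]] end [0.568  0.2521]
58.5 [[np.float64(-6.9), np.float64(9.7), np.float64(0.2)], [np.float64(-15.0), np.float64(18.3), np.float64(0.4)], [np.float64(-24.3), np.float64(25.6), np.float64(0.5)], [np.float64(-34.5), np.float64(31.7), np.float64(0.7)], [np.float64(-45.5), np.float64(36.2), np.float64(0.9)]] end [0.6186 0.2235]
18.5 [[np.float64(-11.5), np.float64(3.0), np.float64(0.2)], [np.float64(-23.3), np.float64(4.3), np.float64(0.4)], [np.float64(-35.1), np.float64(4.0), np.float64(0.5)], [np.float64(-46.8), np.flo
[... 934 characters left out ...]
 np.float64(0.7)], [np.float64(30.4), np.float64(-49.6), np.float64(0.9)]] end [0.5121 0.0943]
-141.5 [[np.float64(9.8), np.float64(-6.7), np.float64(0.2)], [np.float64(20.4), np.float64(-12.0), np.float64(0.4)], [np.float64(31.6), np.float64(-15.8), np.float64(0.5)], [np.float64(43.3), np.float64(-17.9), np.float64(0.7)], [np.float64(55.1), np.float64(-18.4), np.float64(0.9)]] end [0.4744 0.1385]
-181.5 [[np.float64(11.8), np.float64(1.1), np.float64(0.2)], [np.float64(23.3), np.float64(3.9), np.float64(0.4)], [np.float64(34.4), np.float64(8.3), np.float64(0.5)], [np.float64(44.7), np.float64(14.1), np.float64(0.7)], [np.float64(54.1), np.float64(21.3), np.float64(0.9)]] end [0.4739 0.1967]
```

Request:
{"name": "send_rows", "arguments": {
  "offset": [
    [2.7,3.6,0.1],
    [7.5,11.1,0.2],
    [12,20.4,0.4],
    [15.4,30.2,0.5],
    [17.5,40.3,0.7]
  ],
  "roll": [0,0,0,0,0]
}}

```text
clock: 3.53
position: [0.5127, 0.2413, 0.1325]
ee_rot: [0.562, 0.827, 0.0, 0.001]
ft_force: [-0.2, -1.0, 5.9]
grip_width: 0.194
```

Request:
{"name": "send_rows", "arguments": {
  "offset": [
    [0.9,11.8,0.2],
    [0.2,23.7,0.4],
    [-2.2,35.3,0.5],
    [-6.1,46.5,0.7],
    [-11.6,57,0.9]
  ],
  "roll": [0,0,0,0,0]
}}

```text
clock: 3.95
position: [0.57, 0.2516, 0.1316]
ee_rot: [0.561, 0.828, 0.0, 0.0]
ft_force: [-2.1, -0.3, 6.6]
grip_width: 0.189
```

Request:
{"name": "send_rows", "arguments": {
  "offset": [
    [-6.9,9.7,0.2],
    [-15,18.3,0.4],
    [-24.3,25.6,0.5],
    [-34.5,31.7,0.7],
    [-45.5,36.2,0.9]
  ],
  "roll": [0,0,0,0,0]
}}

```text
clock: 4.37
position: [0.6206, 0.2227, 0.131]
ee_rot: [0.561, 0.828, 0.001, 0.0]
ft_force: [-0.7, 0.7, 7.0]
grip_width: 0.197
```

Request:
{"name": "send_rows", "arguments": {
  "offset": [
    [-11.5,3,0.2],
    [-23.3,4.3,0.4],
    [-35.1,4,0.5],
    [-46.8,2,0.7],
    [-58.1,-1.5,0.9]
  ],
  "roll": [0,0,0,0,0]
}}

```text
clock: 4.78
position: [0.641, 0.1677, 0.1303]
ee_rot: [0.562, 0.827, 0.001, 0.001]
ft_force: [0.3, 1.5, 6.5]
grip_width: 0.199
```

Request:
{"name": "send_rows", "arguments": {
  "offset": [
    [-10.7,-5.1,0.2],
    [-20.6,-11.7,0.4],
    [-29.5,-19.5,0.5],
    [-37.2,-28.5,0.7],
    [-43.5,-38.5,0.9]
  ],
  "roll": [0,0,0,0,0]
}}

```text
clock: 5.2
position: [0.6211, 0.1123, 0.1293]
ee_rot: [0.562, 0.827, 0.001, 0.001]
ft_force: [1.2, 1.0, 7.4]
grip_width: 0.188
```

Request:
{"name": "send_rows", "arguments": {
  "offset": [
    [-4.9,-10.8,0.2],
    [-8.3,-22.2,0.4],
    [-10,-33.9,0.5],
    [-10.1,-45.7,0.7],
    [-8.6,-57.5,0.9]
  ],
  "roll": [0,0,0,0,0]
}}

```text
clock: 5.62
position: [0.5706, 0.083, 0.1283]
ee_rot: [0.562, 0.827, 0.001, 0.001]
ft_force: [2.0, -0.5, 7.0]
grip_width: 0.199
```

Request:
{"name": "send_rows", "arguments": {
  "offset": [
    [3.2,-11.4,0.2],
    [7.9,-22.3,0.4],
    [14.1,-32.4,0.5],
    [21.6,-41.6,0.7],
    [30.4,-49.6,0.9]
  ],
  "roll": [0,0,0,0,0]
}}

```text
clock: 6.03
position: [0.5131, 0.0931, 0.1274]
ee_rot: [0.562, 0.827, 0.001, 0.001]
ft_force: [0.1, -1.4, 7.7]
grip_width: 0.193
```

Request:
{"name": "send_rows", "arguments": {
  "offset": [
    [9.8,-6.7,0.2],
    [20.4,-12,0.4],
    [31.6,-15.8,0.5],
    [43.3,-17.9,0.7],
    [55.1,-18.4,0.9]
  ],
  "roll": [0,0,0,0,0]
}}

```text
clock: 6.45
position: [0.4753, 0.138, 0.1264]
ee_rot: [0.562, 0.827, 0.0, 0.001]
ft_force: [0.1, 0.1, 7.7]
grip_width: 0.191
```

Request:
{"name": "send_rows", "arguments": {
  "offset": [
    [11.8,1.1,0.2],
    [23.3,3.9,0.4],
    [34.4,8.3,0.5],
    [44.7,14.1,0.7],
    [54.1,21.3,0.9]
  ],
  "roll": [0,0,0,0,0]
}}

```text
clock: 6.87
position: [0.4753, 0.1969, 0.1254]
ee_rot: [0.562, 0.827, 0.0, 0.001]
ft_force: [0.2, -1.0, 6.4]
grip_width: 0.197
```

```bash
python3 -c "
from h import *
to([.554-.085*np.sin(np.radians(22)),.1683+.085*np.cos(np.radians(22)),.121],22)
a=-221.5;s=np.array([8,16,24,32,40,44.5,48.5])
A=np.radians(a-s);A0=np.radians(a)
print(np.c_[85*(np.sin(A)-np.sin(A0)),85*(np.cos(A)-np.cos(A0)),8/360*s].round(1).tolist())
T=cloud('top',eyes.camera('top')[1])
m=(T[...,2]>.125)&(T[...,2]<.145)&(np.hypot(T[...,0]-.554,T[...,1]-.168)<.05)
q=T[m][:,:2].astype(np.float32);print(len(q),np.median(T[m][:,2]),cv2.minEnclosingCircle(q))
"
```

```text
t 6.87 pos [0.4753 0.1969 0.1254] yang 21.67 tilt [ 0.11 -0.02] F [ 0.2 -1.   6.4] w 0.197 q [ 0.35  0.31 -0.94  1.84  0.28  1.13 -0.32]
 -> [29.4 62.1  4.4] roll -0.006
[[8.3, 8.5, 0.2], [15.4, 18.0, 0.4], [21.0, 28.4, 0.5], [25.2, 39.5, 0.7], [27.7, 51.1, 0.9], [28.5, 57.7, 1.0], [28.7, 63.7, 1.1]]
920 0.12984219818683257 ((0.5548964142799377, 0.17000871896743774), 0.041394319385290146)
```

Request:
{"name": "send_rows", "arguments": {
  "offset": [
    [8.3,8.5,0.2],
    [15.4,18,0.4],
    [21,28.4,0.5],
    [25.2,39.5,0.7],
    [27.7,51.1,0.9]
  ],
  "roll": [0,0,0,0,0]
}}

```text
clock: 7.33
position: [0.5127, 0.2414, 0.1243]
ee_rot: [0.561, 0.828, 0.0, 0.0]
ft_force: [-1.1, -0.7, 7.0]
grip_width: 0.191
```

Request:
{"name": "send_rows", "arguments": {
  "offset": [
    [0.5,5,0.1],
    [0.9,9,0.1],
    [1,11.5,0.2],
    [1,12.6,0.2],
    [1,12.6,0.2]
  ],
  "roll": [0,0,0,0,0]
}}

```text
clock: 7.75
position: [0.524, 0.2468, 0.1242]
ee_rot: [0.562, 0.827, 0.001, 0.0]
ft_force: [-0.5, 1.1, 7.1]
grip_width: 0.194
```

```bash
python3 -c "
from h import *
to([.5555-.085*np.sin(np.radians(22)),.1680+.085*np.cos(np.radians(22)),.121],22)
p,d=eyes.camera('top');np.save('t2.npy',d);cv2.imwrite('pics/t2.png',p)
s,_=eyes.camera('scene');cv2.imwrite('pics/s2.png',s)
a=cv2.resize(p[165:265,145:245],(600,600),interpolation=cv2.INTER_CUBIC);cv2.imwrite('pics/t2c.png',a)
"
```

```text
t 7.75 pos [0.524  0.2468 0.1242] yang 21.67 tilt [0.08 0.05] F [-0.5  1.1  7.1] w 0.194 q [ 0.19  0.46 -0.89  1.68  0.39  1.18 -0.42]
 -> [ 0.1 -0.3  3.2] roll -0.006
```

View pics/t2c.png

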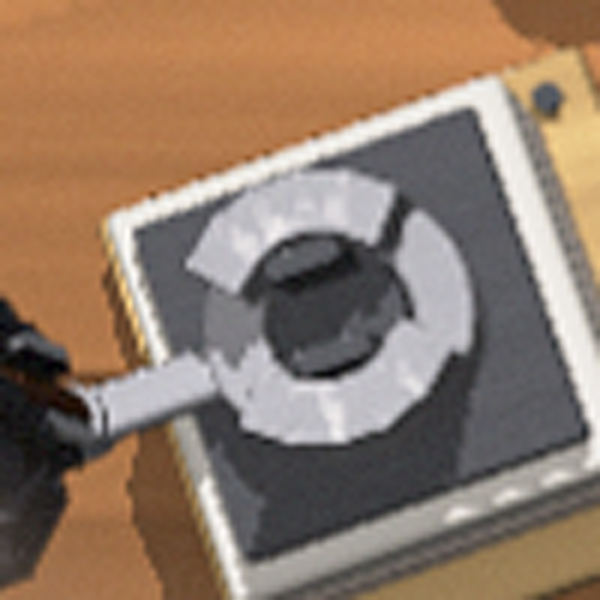

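```bash
cat > gap.py <<'E'
from h import *
def gap(D,img,n='top',C=(.5550,.1683),zt=.130,yaw=22):
    # sample brightness on the nut-top plane in clamp axes: rows along clamp y
    c,s=np.cos(np.radians(yaw)),np.sin(np.radians(yaw))
    G=np.zeros((480,480),np.uint8); mp=np.zeros((480,480,2),np.float32)
    p,f=cam(n); K=np.array([[f,0,p["cx"]],[0,f,p["cy"]],[0,0,1.]])
    j,i=np.meshgrid(np.arange(480),np.arange(480)); X=(240-i)/4e3; Y=(240-j)/4e3  # up=+x clamp, left=+y, 4px/mm
    P=np.stack([C[0]+c*X-s*Y,C[1]+s*X+c*Y,np.full(X.shape,zt)],-1).reshape(-1,3)
    uv=cv2.projectPoints(P,cv2.Rodrigues(np.array(p["R"]))[0],np.array(p["t"]),K,np.array([p["k1"],0,0,0.]))[0].reshape(480,480,2).astype(np.float32)
    o=cv2.remap(img,uv,None,cv2.INTER_CUBIC)
    return o
E
python3 -c "
from gap import *
o=[gap(None,cv2.imread('pics/t2.png')),]
o.append(gap(None,cv2.imread('pics/s2.png'),'scene'))
for a in o:
    for k in (196,284): cv2.line(a,(0,k),(480,k),(0,255,0),1)
    cv2.circle(a,(240,240),160,(0,0,255),1)
cv2.imwrite('pics/rect2.png',cv2.resize(np.hstack(o),(800,400)))
"
```

```text
(no output)
```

View pics/rect2.png

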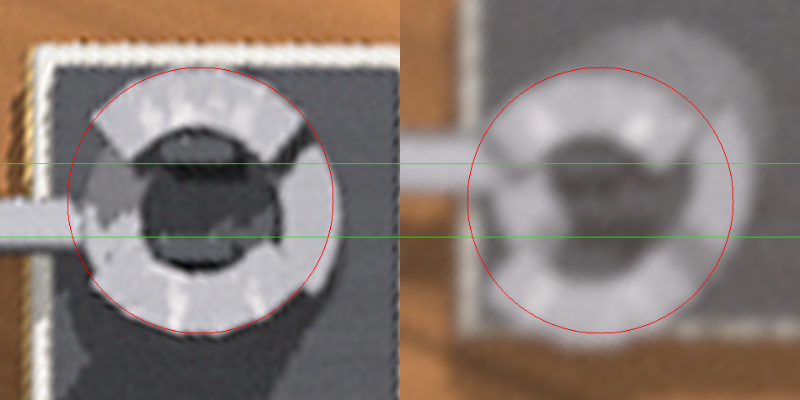

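```bash
python3 -c "
from h import *
from scipy.optimize import least_squares as L
P=np.array([(.5127,.2413),(.57,.2516),(.6206,.2227),(.641,.1677),(.6211,.1123),(.5706,.083),(.5131,.0931),(.4753,.138),(.4753,.1969),(.5127,.2414),(.524,.2468)])
r=L(lambda v:np.hypot(*(P-v[:2]).T)-v[2],[.55,.17,.085]);print(r.x,(r.fun*1e3).round(2))
a=np.degrees(np.arctan2(*(P[-1]-r.x[:2])[::-1]));print('arm angle',a)
T=cloud('top',np.load('t2.npy')); T0=cloud('top',np.load('top0.npy'))
# plate/base yaw via edges
for lo,hi in((.012,.022),(.084,.094)):
    m=(np.abs(T0[...,0]-.55)<.13)&(np.abs(T0[...,1]-.17)<.13)&(T0[...,2]>lo)&(T0[...,2]<hi); print(cv2.minAreaRect(T0[m][:,:2].astype(np.float32)))
c,s=np.cos(np.radians(22)),np.sin(np.radians(22))
d=T-np.array([.5553,.1683,0]);X=c*d[...,0]+s*d[...,1];Y=-s*d[...,0]+c*d[...,1];rr=np.hypot(X,Y)
m=(T[...,2]>.126)&(T[...,2]<.135)&(rr<.045)
for lo,hi in((.024,.030),(.030,.036),(.036,.041)):
    k=m&(rr>lo)&(rr<hi);an=np.sort(np.degrees(np.arctan2(Y,X))[k]%360);g=np.diff(np.r_[an,an[0]+360]);i=np.argsort(g)[-2:]
    print([(round(an[j],1),round((an[j]+g[j]),1)) for j in i])
m2=(T[...,2]>.098)&(T[...,2]<.12)&(rr>.045)&(rr<.075)&(Y>0); q=np.c_[Y[m2],X[m2]];print('arm',len(q),np.polyfit(q[:,0],q[:,1],1),T[m2][:,2].mean())
"
```

```text
[0.55554444 0.16729163 0.08552057] [-0.01  0.02 -0.07 -0.06  0.05  0.11 -0.05 -0.1   0.01  0.08  0.02]
arm angle 111.64038643212197
((0.5543319582939148, 0.1688375174999237), (0.1708115190267563, 0.17074407637119293), 21.63448143005371)
((0.5546733140945435, 0.1693347692489624), (0.1113106906414032, 0.11253571510314941), 21.317115783691406)
[(np.float64(60.9), np.float64(119.0)), (np.float64(234.8), np.float64(300.8))]
[(np.float64(58.5), np.float64(120.8)), (np.float64(233.1), np.float64(304.5))]
[(np.float64(55.2), np.float64(125.9)), (np.float64(230.1), np.float64(308.1))]
arm 160 [ 0.03676325 -0.0034918 ] 0.103493229096182
```

All measures agree: TCP circle fit puts the arm at 111.6°, base edges put clamp +y at 111.6°, and the slot gaps are centred within about 0.5°. I'll release and rise.

Request:
{"name": "send_rows", "arguments": {
  "offset": [
    [0,0,0],
    [0,0,0],
    [0,0,0],
    [0,0,0],
    [0,0,0]
  ],
  "roll": [0,0,0,0,0],
  "jaw": 0.5
}}

```text
clock: 8.27
position: [0.5233, 0.2461, 0.1231]
ee_rot: [0.562, 0.827, -0.0, -0.0]
ft_force: [0.8, 0.5, 1.0]
grip_width: 0.499
```

Request:
{"name": "send_rows", "arguments": {
  "offset": [
    [0,0,-15],
    [0,0,-45],
    [0,0,-80],
    [0,0,-110],
    [0,0,-120]
  ],
  "roll": [0,0,0,0,0]
}}

```text
clock: 8.68
position: [0.5244, 0.2474, 0.2478]
ee_rot: [0.562, 0.827, 0.002, 0.001]
ft_force: [-0.1, 0.5, -0.2]
grip_width: 0.498
```

```bash
python3 -c "
from h import *
to([.6003,-.2309,.2],-17.5)"
```

```text
t 8.68 pos [0.5244 0.2474 0.2478] yang 21.67 tilt [0.28 0.12] F [-0.1  0.5 -0.2] w 0.498 q [ 0.23  0.36 -0.94  1.53  0.29  1.4  -0.35]
 -> [-472.5 -106.3   47.2] roll 0.684
```

Request:
{"name": "send_rows", "arguments": {
  "offset": [
    [-30,-7,0],
    [-68,-15,0],
    [-106,-24,0],
    [-144,-32,0],
    [-182,-41,0]
  ],
  "roll": [0,0,0,0,0]
}}

```text
clock: 9.1
position: [0.5523, 0.0601, 0.243]
ee_rot: [0.562, 0.827, -0.0, 0.0]
ft_force: [0.8, 0.3, -0.4]
grip_width: 0.502
```

Request:
{"name": "send_rows", "arguments": {
  "offset": [
    [-38,-8,0],
    [-76,-17,0],
    [-114,-26,0],
    [-152,-34,0],
    [-190,-43,0]
  ],
  "roll": [0,0,0,0,0]
}}

```text
clock: 9.52
position: [0.5824, -0.1325, 0.243]
ee_rot: [0.562, 0.827, -0.0, -0.0]
ft_force: [0.3, 0.7, -0.7]
grip_width: 0.505
```

Request:
{"name": "send_rows", "arguments": {
  "offset": [
    [-38,-8,0],
    [-70,-15,0],
    [-90,-20,10],
    [-100,-22,20],
    [-100,-22,30]
  ],
  "roll": [0.12,0.24,0.36,0.48,0.6]
}}

```text
clock: 9.93
position: [0.5985, -0.2354, 0.2117]
ee_rot: [0.784, 0.62, -0.001, -0.0]
ft_force: [0.1, -0.4, -0.3]
grip_width: 0.504
```

```bash
python3 -c "
from h import *
to([.6003,-.2309,.12],-17.5)"
```

```text
t 9.93 pos [ 0.5985 -0.2354  0.2117] yang -13.32 tilt [-0.06 -0.04] F [ 0.1 -0.4 -0.3] w 0.504 q [ 0.76  0.45 -0.62  1.41  0.27  1.36 -0.1 ]
 -> [ 4.8  0.8 91.7] roll 0.073
```

Request:
{"name": "send_rows", "arguments": {
  "offset": [
    [3,0,20],
    [5,1,50],
    [5,1,80],
    [5,1,110],
    [5,1,125]
  ],
  "roll": [0.073,0.073,0.073,0.073,0.073],
  "jaw": 0.5
}}

```text
clock: 10.35
position: [0.5991, -0.2263, 0.0839]
ee_rot: [0.803, 0.596, -0.001, -0.002]
ft_force: [-1.3, -0.8, -0.3]
grip_width: 0.499
```

```bash
python3 -c "
from h import *
to([.6003,-.2309,.026],-17.5)
p,d=eyes.camera('top');s,_=eyes.camera('scene')
b=cv2.resize(s[250:350,180:320],(560,400),interpolation=2); a=cv2.resize(p[180:240,395:430],(233,400),interpolation=2)
cv2.imwrite('pics/k1.png',np.hstack([b,a]))"
```

```text
t 10.35 pos [ 0.5991 -0.2263  0.0839] yang -16.89 tilt [-0.27  0.09] F [-1.3 -0.8 -0.3] w 0.499 q [ 0.73  0.55 -0.59  1.55  0.32  1.14 -0.22]
 -> [-4.   2.8 57.8] roll 0.011
```

View pics/k1.png

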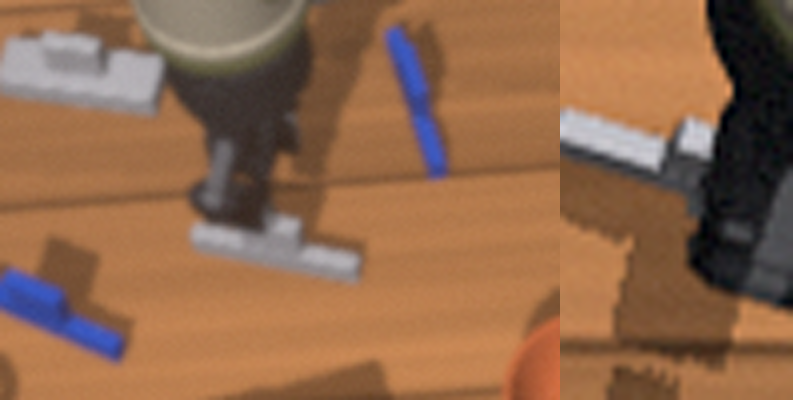

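The hand is just above the key's tab, left of it in the scene view, with the long grey bar below at (275,250). I'll settle first, then correct.

Request:
{"name": "send_rows", "arguments": {
  "offset": [
    [-3,2,10],
    [-3,2,15],
    [-3,2,15],
    [-3,2,15],
    [-3,2,15]
  ],
  "roll": [0.01,0.01,0.01,0.01,0.01]
}}

```text
clock: 10.87
position: [0.6027, -0.2304, 0.0742]
ee_rot: [0.806, 0.591, 0.0, 0.001]
ft_force: [0.4, 0.3, 0.2]
grip_width: 0.496
```

```bash
python3 -c "
from h import *
to([.6003,-.2309,.026],-17.5);to([.6003,-.2309,.026],-17.5)
eyes.camera('top');to([.6003,-.2309,.026],-17.5)"
```

```text
t 10.87 pos [ 0.6027 -0.2304  0.0742] yang -17.47 tilt [ 0.07 -0.03] F [0.4 0.3 0.2] w 0.496 q [ 0.72  0.57 -0.58  1.55  0.33  1.12 -0.23]
 -> [-1.2 -2.2 48.2] roll 0.0
t 10.87 pos [ 0.6027 -0.2304  0.0742] yang -17.47 tilt [ 0.07 -0.03] F [0.4 0.3 0.2] w 0.496 q [ 0.72  0.57 -0.58  1.55  0.33  1.12 -0.23]
 -> [-1.2 -2.2 48.2] roll 0.0
t 10.92 pos [ 0.6026 -0.2304  0.0742] yang -17.48 tilt [ 0.07 -0.03] F [-0.3 -0.8  0.2] w 0.503 q [ 0.72  0.57 -0.58  1.55  0.33  1.12 -0.23]
 -> [-1.2 -2.2 48.2] roll 0.0
```

Request:
{"name": "send_rows", "arguments": {
  "offset": [
    [-1,-2,15],
    [-1,-2,32],
    [-1,-2,45],
    [-1,-2,48],
    [-1,-2,48]
  ],
  "roll": [0,0,0,0,0]
}}

```text
clock: 11.33
position: [0.5995, -0.2304, 0.0245]
ee_rot: [0.806, 0.592, -0.0, -0.001]
ft_force: [-0.8, 0.4, -0.6]
grip_width: 0.5
```

Request:
{"name": "send_rows", "arguments": {
  "offset": [
    [0,0,0],
    [0,0,0],
    [0,0,0],
    [0,0,0],
    [0,0,0]
  ],
  "roll": [0,0,0,0,0],
  "jaw": 0,
  "newtons": 60
}}

```text
clock: 11.75
position: [0.6008, -0.2309, 0.0265]
ee_rot: [0.806, 0.591, 0.001, 0.001]
ft_force: [0.9, -0.5, 6.2]
grip_width: 0.101
```

```bash
python3 -c "
from h import *
to([.6003,-.2309,.25],-17.5)"
```

```text
t 11.75 pos [ 0.6008 -0.2309  0.0265] yang -17.48 tilt [ 0.11 -0.04] F [ 0.9 -0.5  6.2] w 0.101 q [ 0.71  0.62 -0.56  1.58  0.37  1.04 -0.25]
 -> [-2.000e-01 -1.000e-01 -2.235e+02] roll 0.0
```

Request:
{"name": "send_rows", "arguments": {
  "offset": [
    [0,0,-10],
    [0,0,-30],
    [0,0,-60],
    [0,0,-90],
    [0,0,-120]
  ],
  "roll": [0,0,0,0,0]
}}

```text
clock: 12.17
position: [0.5993, -0.2304, 0.1467]
ee_rot: [0.806, 0.592, -0.0, -0.001]
ft_force: [0.4, -1.0, -2.9]
grip_width: 0.102
```

Request:
{"name": "send_rows", "arguments": {
  "offset": [
    [0,0,-30],
    [0,0,-60],
    [0,0,-80],
    [0,0,-85],
    [0,0,-85]
  ],
  "roll": [-0.1,-0.2,-0.3,-0.4,-0.5]
}}

```text
clock: 12.58
position: [0.6005, -0.2306, 0.2331]
ee_rot: [0.633, 0.774, 0.0, 0.002]
ft_force: [0.0, 0.6, -2.4]
grip_width: 0.102
```

```bash
python3 -c "
from h import *
to([.5548,.1690,.22],21.7)"
```

```text
t 12.58 pos [ 0.6005 -0.2306  0.2331] yang 11.46 tilt [ 0.16 -0.08] F [ 0.   0.6 -2.4] w 0.102 q [ 0.8   0.46 -0.71  1.38  0.3   1.41  0.3 ]
 -> [400.8  34.6  12.5] roll -0.179
```

Request:
{"name": "send_rows", "arguments": {
  "offset": [
    [30,3,0],
    [65,6,0],
    [100,9,0],
    [135,12,0],
    [170,15,0]
  ],
  "roll": [0,0,0,0,0]
}}

```text
clock: 13.0
position: [0.5808, -0.0594, 0.2305]
ee_rot: [0.635, 0.773, -0.0, -0.0]
ft_force: [0.4, -0.7, -2.1]
grip_width: 0.103
```

Request:
{"name": "send_rows", "arguments": {
  "offset": [
    [36,3,0],
    [72,6,0],
    [108,9,0],
    [140,12,0],
    [170,15,0]
  ],
  "roll": [-0.04,-0.08,-0.12,-0.16,-0.18]
}}

```text
clock: 13.42
position: [0.5624, 0.1107, 0.2307]
ee_rot: [0.562, 0.827, -0.0, 0.0]
ft_force: [0.9, 0.2, -2.4]
grip_width: 0.104
```

```bash
python3 -c "
from h import *
to([.5548,.1690,.20],21.7)"
```

```text
t 13.42 pos [0.5624 0.1107 0.2307] yang 21.68 tilt [-0.02 -0.03] F [ 0.9  0.2 -2.4] w 0.104 q [ 0.45  0.34 -0.89  1.57  0.27  1.36 -0.09]
 -> [57.  14.4 30.7] roll -0.0
```

Request:
{"name": "send_rows", "arguments": {
  "offset": [
    [30,7,5],
    [50,12,15],
    [57,14,25],
    [57,14,30],
    [57,14,30]
  ],
  "roll": [0,0,0,0,0]
}}

```text
clock: 13.83
position: [0.5551, 0.1656, 0.199]
ee_rot: [0.563, 0.827, -0.001, -0.001]
ft_force: [0.0, -0.3, -2.2]
grip_width: 0.101
```

```bash
python3 -c "
from h import *
to([.5548,.1690,.1365],21.7)
p,d=eyes.camera('top');s,sd=eyes.camera('scene');cv2.imwrite('pics/p3t.png',p);cv2.imwrite('pics/p3s.png',s);to([.5548,.1690,.1365],21.7)
z=.1729
for n in('top','scene'):
  for yy in(-.05,.05): print(n,yy,w2px(n,[.5548-yy*np.sin(.3787),.169+yy*np.cos(.3787),z+.02]).round(1))
b=cv2.resize(s[200:325,360:470],(480,545),interpolation=2); a=cv2.resize(p[150:290,140:220],(311,545),interpolation=2)
cv2.imwrite('pics/p3.png',np.hstack([b,a]))"
```

```text
t 13.83 pos [0.5551 0.1656 0.199 ] yang 21.48 tilt [-0.13 -0.09] F [ 0.  -0.3 -2.2] w 0.101 q [ 0.35  0.39 -0.9   1.59  0.31  1.32 -0.22]
 -> [ 3.3  1.1 62.4] roll -0.004
t 13.93 pos [0.5562 0.1649 0.2003] yang 21.35 tilt [-0.02 -0.06] F [ 0.6  0.5 -1.9] w 0.103 q [ 0.35  0.39 -0.9   1.59  0.31  1.32 -0.22]
 -> [ 4.4  0.3 63.8] roll -0.006
top -0.05 [215.8 197.1]
top 0.05 [155.7 219.2]
scene -0.05 [406.5 249. ]
scene 0.05 [446.1 231.5]
```

View pics/p3.png

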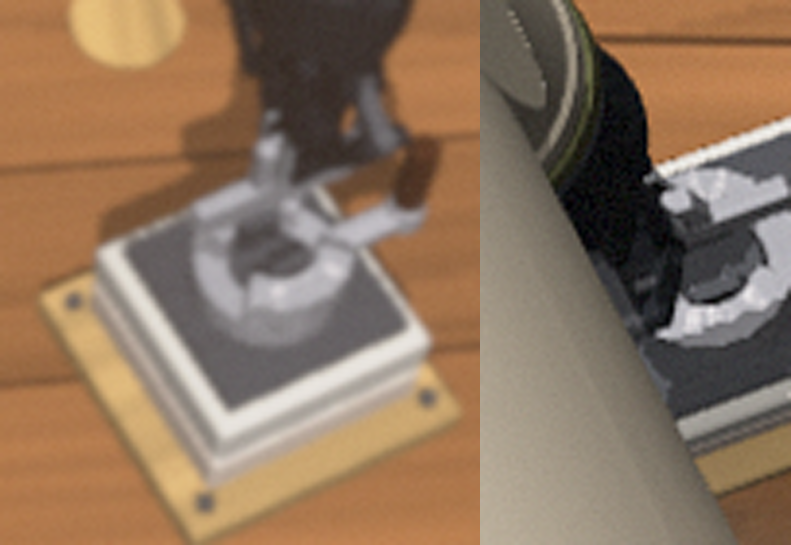

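The key is held level and its left end is at about (405,249) in the scene, within about 1 mm of the predicted pixel, so it is centred in the hand. I'll nudge 4 mm along the slot and lower.

Request:
{"name": "send_rows", "arguments": {
  "offset": [
    [4,0.5,10],
    [4,0.5,25],
    [4,0.5,37],
    [4,0.5,37],
    [4,0.5,37]
  ],
  "roll": [-0.005,-0.005,-0.005,-0.005,-0.005]
}}

```text
clock: 14.35
position: [0.5544, 0.1701, 0.1627]
ee_rot: [0.561, 0.828, -0.001, -0.0]
ft_force: [-0.0, -0.6, -2.0]
grip_width: 0.1
```

Request:
{"name": "send_rows", "arguments": {
  "offset": [
    [0,0,0],
    [0,0,0],
    [0,0,0],
    [0,0,0],
    [0,0,0]
  ],
  "roll": [0,0,0,0,0]
}}

```text
clock: 14.77
position: [0.5548, 0.1708, 0.1636]
ee_rot: [0.561, 0.828, 0.0, 0.0]
ft_force: [-0.3, -0.3, -1.9]
grip_width: 0.102
```

```bash
python3 -c "
from h import *
to([.5548,.1690,.1365],21.7)
p,d=eyes.camera('top');s,sd=eyes.camera('scene');cv2.imwrite('pics/p4s.png',s)
b=cv2.resize(s[215:295,380:460],(600,600),interpolation=2)
cv2.imwrite('pics/p4.png',b)
z=monitor.get_obs()['position'][2]-.0265+.02
for yy in(-.05,.05): print(yy,(w2px('scene',[.5548-yy*np.sin(.3787),.169+yy*np.cos(.3787),z])-[380,215])*7.5)"
```

```text
t 14.77 pos [0.5548 0.1708 0.1636] yang 21.77 tilt [ 0.03 -0.  ] F [-0.3 -0.3 -1.9] w 0.102 q [ 0.33  0.42 -0.89  1.63  0.34  1.25 -0.24]
 -> [-1.7 -0.7 27.1] roll 0.001
-0.05 [184.67706292 324.50915052]
0.05 [475.55238138 194.92745545]
```

View pics/p4.png

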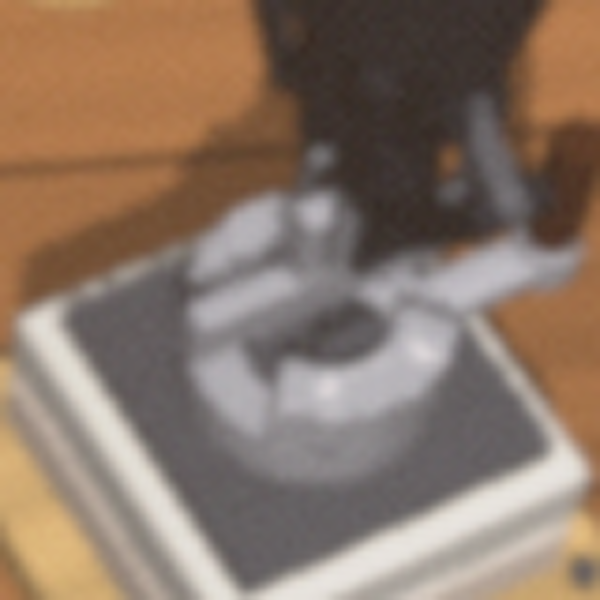

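Request:
{"name": "send_rows", "arguments": {
  "offset": [
    [-1.7,-0.5,4],
    [-1.7,-0.5,8],
    [-1.7,-0.5,12],
    [-1.7,-0.5,16],
    [-1.7,-0.5,16]
  ],
  "roll": [0,0,0,0,0]
}}

```text
clock: 15.28
position: [0.5543, 0.1688, 0.1461]
ee_rot: [0.561, 0.828, -0.001, -0.001]
ft_force: [0.0, -0.3, -2.1]
grip_width: 0.103
```

Request:
{"name": "send_rows", "arguments": {
  "offset": [
    [0,0,3],
    [0,0,6],
    [0,0,8],
    [0,0,8],
    [0,0,8]
  ],
  "roll": [0,0,0,0,0]
}}

```text
clock: 15.7
position: [0.5548, 0.169, 0.1392]
ee_rot: [0.561, 0.828, -0.0, -0.0]
ft_force: [0.2, -0.1, -2.6]
grip_width: 0.104
```

```bash
python3 -c "
from h import *
to([.5548,.1690,.1365],21.7)"
```

```text
t 15.7 pos [0.5548 0.169  0.1392] yang 21.78 tilt [-0.01 -0.01] F [ 0.2 -0.1 -2.6] w 0.104 q [ 0.33  0.44 -0.88  1.66  0.36  1.21 -0.25]
 -> [-0.   0.   2.7] roll 0.001
```

Free of contact inside the slot. Last millimetres down now.

Request:
{"name": "send_rows", "arguments": {
  "offset": [
    [0,0,1],
    [0,0,2],
    [0,0,3],
    [0,0,3.5],
    [0,0,3.5]
  ],
  "roll": [0,0,0,0,0]
}}

```text
clock: 16.12
position: [0.5551, 0.1691, 0.1366]
ee_rot: [0.561, 0.828, 0.0, 0.0]
ft_force: [-3.2, -0.7, 5.1]
grip_width: 0.102
```

Request:
{"name": "send_rows", "arguments": {
  "offset": [
    [0,0,0],
    [0,0,0],
    [0,0,0],
    [0,0,0],
    [0,0,0]
  ],
  "roll": [0,0,0,0,0],
  "jaw": 0.4
}}

```text
clock: 16.53
position: [0.5548, 0.1691, 0.1358]
ee_rot: [0.561, 0.828, 0.0, 0.0]
ft_force: [0.4, -0.7, 1.1]
grip_width: 0.401
```

Request:
{"name": "send_rows", "arguments": {
  "offset": [
    [0,0,-10],
    [0,0,-30],
    [0,0,-60],
    [0,0,-90],
    [0,0,-110]
  ],
  "roll": [0,0,0,0,0]
}}

```text
clock: 16.95
position: [0.5552, 0.1696, 0.2494]
ee_rot: [0.561, 0.828, 0.001, 0.001]
ft_force: [0.4, -0.2, 1.1]
grip_width: 0.403
```

Request:
{"name": "send_rows", "arguments": {
  "offset": [
    [-35,0,0],
    [-75,0,0],
    [-115,0,0],
    [-155,0,0],
    [-190,0,0]
  ],
  "roll": [0,0,0,0,0]
}}

```text
clock: 17.37
position: [0.626, -0.0104, 0.2467]
ee_rot: [0.561, 0.828, -0.0, 0.001]
ft_force: [0.2, 0.2, -0.1]
grip_width: 0.399
```

```bash
python3 -c "
from gap import *
to([.5548,.1690,.1365],21.7)
p,d=eyes.camera('top');s,sd=eyes.camera('scene')
o=[gap(None,p,'top',(.5548,.169),.13,21.7),gap(None,s,'scene',(.5548,.169),.13,21.7)]
for a in o: cv2.rectangle(a,(40,220),(440,260),(0,255,0),1)
cv2.imwrite('pics/f.png',cv2.resize(np.hstack(o),(800,400)))
for n,D in(('top',d),('scene',sd)):
    T=cloud(n,D);m=np.hypot(T[...,0]-.5548,T[...,1]-.169)<.055
    q=T[m&(T[...,2]>.145)&(T[...,2]<.17)];print(n,len(q),q.max(0),np.median(q[:,2]),cv2.minAreaRect(q[:,:2].astype(np.float32)),np.percentile(q[:,2],90))
"
```

```text
t 17.37 pos [ 0.626  -0.0104  0.2467] yang 21.7 tilt [ 0.05 -0.04] F [ 0.2  0.2 -0.1] w 0.399 q [ 0.55  0.44 -0.82  1.4   0.32  1.43  0.11]
 -> [1.931e+02 1.000e-01 1.100e+02] roll -0.0
top 176 [0.56479656 0.18627441 0.16178356] 0.15812969221116766 ((0.5544999241828918, 0.1688121110200882), (0.010481453500688076, 0.03540365397930145), 21.785856246948242) 0.15981941150215245
scene 121 [0.5647486  0.18618117 0.16563014] 0.15959849113209582 ((0.5535695552825928, 0.16797171533107758), (0.012000220827758312, 0.03589580953121185), 21.458139419555664) 0.1626849150603484
```

View pics/f.png

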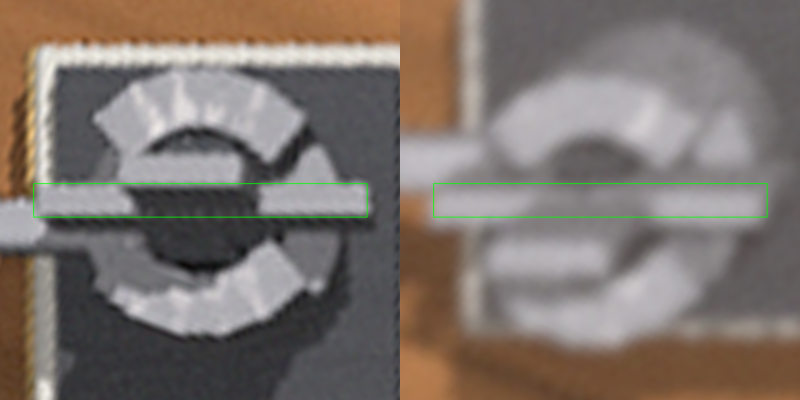

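The key's bar fills the predicted rectangle at z = 130 mm in both views (33–367 × 183–217 in the left one). The tab top is at about 160 mm, and the ring segments are symmetric about the key. Handing in.

```bash
python3 -c "
from workcell import manip
print(manip.hand_in())"
```

```text
the job is handed in; nothing more can be done
None
```

The nut is wound down and the long thin key is lying in the slots. I handed the job in with the clock at about 17.5 s of the 72 s allowed; no verdict was reported.

- **Nut:** I gripped the crank and carried it clockwise about 1.1 turns, to the crank arm at clamp +y. A circle fit to the tool path put the arm at 111.6°, the same as the clamp's +y direction from the camera. The slot gaps agreed to about 0.5–1°, and sideways forces stayed at or below about 2 N.
- **Key:** I took the long thin grey one and left the short, fat and blue ones alone. It went into the slots with no contact until it touched the floor at the expected height. I then released it and moved the hand clear.
- **Last checks:**
  - The bar filled the predicted outline in both cameras.
  - The tab's yaw was 21.8° (top) and 21.5° (scene), against 21.7° for the clamp.
  - The top camera put its centre about 0.4 mm from the stud axis.
  - The tab top was at about 160 mm, so the underside is at about 110 mm.
- **Disagreements:**
  - The scene camera put the tab about 1.6 mm off, within its 2 mm calibration.
  - The tool-path fit and the camera differed by about 2 mm along the slot for the stud centre. I put that down to slack in how the grip was held and used the camera value.

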